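# Load the vial rack into the bench sampler

## Robot

A 7-joint arm with a two-finger parallel gripper is mounted at the origin on the work surface. World frame = base frame: x ahead of the robot, y to its left, z up, the work surface at z = 0. Lengths are in mm, angles in rad, forces in N, time in s.
With the tool pointing down it reaches from about 350 to 900 mm from the base axis. Payload 8.1 kg.
Tool frame: the origin (TCP) lies at the very end of the fingers, on their centre line; the grasp point (between the pads) lies 19 mm behind it (env.hold_point_z is the distance from the TCP to the grasp point, in mm); z points along the fingers, y is the line along which they close (so a half turn about z gives the same grasp; the last joint's range is limited). The gripper opens to 85 mm and grips with 20 to 120 N. Pads are 22 mm wide; open, the fingers measure 114 mm over their backs; the gripper's body (76 mm by 85 mm) begins 54 mm behind the grasp point. The pads swing forward as they close: fully open they stand 13 mm farther back than shut.
Start: joints at [-1.281, 0.434, 0.025, 1.573, -0.012, 1.134, -0.075], TCP at [239.263, 577.403, 231.323] pointing down, gripper open.
Joint ranges: [-2.62, 2.62], [-0.44, 2.09], [-1.27, 1.32], [0.08, 2.57], [-1.32, 4.46], [0.12, 2], [-2.74, 2.74]. Speed limits (rad/s): [2.22, 2.22, 3.01, 3.01, 3.14, 3.14, 3.14].

## Interface

Orientations are given as a 3x3 rotation matrix whose columns are the frame's x, y, z axes.
In Python, from plant import env gives the robot as it stands.
- The arm moves only by the shell command python3 -m creep 'ROWS' [OPENING]. ROWS is a JSON object whose one key "increments" holds a list of rows, each a list of 4 numbers: the shift along the tool's x, y, z in mm, then the turn about the tool's z in units of 6 degrees (1.0 is 6 degrees). A call has 1 to 12 rows; each row is the pose to reach, as a shift and turn from the pose commanded when the call began, along the tool's axes at that moment; what a row does not reach only later rows make up. A row lasts 1/8 s, in which the tool goes at most 62.5 mm and 10.7 degrees, less where a joint would pass 70% of its speed; a pose out of reach is approached as far as the arm can. A call with a gripper value outside its range is refused whole. OPENING is the closure, from 0 (fully open) to 1 (shut), set as the call begins (- or left out, the last holds). The fingers move at their own pace and stop on an object; the grip force is fixed at half the most. Time passes only in rows, so rows that repeat a pose let the fingers close. It gives the time, the measured TCP pose, the force, the opening and the grip force at its end, in the units of the state.
- env.get_state(): the state, without advancing time (a new reading comes with each control period).
- env.snapshot(name): name is "side" or "top"; returns a dict with "pixels" (480x640x3 uint8, red, green, blue), "range_z" (480x640 float32, mm along the optical axis (not along the pixel's ray), 0 where there is no reading), "K" (3x3 intrinsics, pixels), "T" (4x4, takes a point from camera to world coordinates). Camera axes: x right, y up, looking along -z (the intrinsics and any distortion apply to the point x, -y, -z); pixel columns grow to the right and rows downward; lengths in mm; the calibration is good to about 2 mm. A picture is of the moment at which its call begins.
- env.sign_off(): hands the job in; it is judged then, once.
The state is a dict: "time_s": time; "joints": joint angles; "qvel": joint speeds; "joint_torque": joint torques, N m; "tool_pos": TCP position; "orientation": TCP orientation; "contact_force": force on the tool from outside, world axes, zero at the start; "moment": the same for the moment, N m; "width": opening from 0.0 (shut) to 1.0 (fully open); "grasp_force": force on a finger pad.
Only numpy, scipy, OpenCV 4.12 (cv2) and the standard library are available. Lean on these libraries where they do the work, as an engineer would, in place of code of your own. Each camera call takes 0.05 s, during which the arm holds its last target. There are 200 camera calls.

## Task

Load the orange vial rack into the bench sampler: set it on the foot of the loading ramp between the guide strips, catch pin uphill, then push it up the ramp under the clear splash guard, through the roller catch, until its nose rests squarely against both pads of the end stop, and leave it there. The vials are full, so keep the rack level and do not ram the stop; leave the glassware and bottles where they stand.

Things in the scene. Friction and masses are not known exactly. Their poses are not given: they have to be found in the camera images.
- rack: Loose orange rack standing on the bench: block 150 long x 44 wide x 40 mm high, 0.3 to 0.5 kg, two rows of vials on top whose blue caps reach 58 mm above the underside. Origin: centre of the underside; x along its length to the nose (face at x = +75 mm), z up.
- catch_pin (a point): Centre of the round steel head (12 mm across, 9 to 19 mm above the underside) of the catch pin that sticks out of the rack's nose; its tip is 21 mm ahead of the nose face.
- rack_tail (a point): Centre of the rack's flat tail face (the end away from the catch pin, with a white label), 20 mm above the underside.
- ramp: Fixed aluminium loading ramp of the white bench sampler, 385 x 110 mm, sloping up 7 degrees. Origin: middle of its low edge, on the upper face, 6 mm above the bench; x uphill along the face, z square to it. Guide strips 12 mm high leave a lane 48 mm wide from x = 70 mm up, flaring to 57 mm at x = 20 mm. The rack slides on it at 2 to 6 N of push and stays by friction where it is left.
- guard_edge (a point): Middle of the low edge of the clear splash guard's roof, 235 mm up the ramp, 72 to 75 mm above its face. The guard covers the lane from there to the cabinet; its side walls are 89 mm apart inside.
- slot_low (a point): A point on the ramp's middle line 21 mm above its face, 270 mm up: the lowest place of the end stop's face. The stop, a yellow block with two black rubber pads (12 to 23 mm either side of the middle, 8 to 34 mm high), is clamped somewhere from here to 55 mm further uphill, differently each time and not measured.
- sampler: White cabinet, 220 mm wide and 160 mm high, at the ramp's top, with the ramp; origin on the bench below the ramp's origin, x uphill, level. In the stop two sprung rollers grip the catch pin: it meets them 12 mm before the rack's nose reaches the pads, needs 2 to 4 N more push than sliding until 5 mm before, then passes more easily and is held; the rack must still be pushed on to the pads.
- beaker: Loose glass beaker, 68 mm across, 90 mm high, origin at the centre of its underside. Bystander.
- jar: Loose white reagent jar with a blue lid, 72 mm across, 95 mm high, origin at the centre of its underside. Bystander.
- dropper: Loose amber bottle, 40 mm across, 80 mm high, origin at the centre of its underside. Bystander.
There are look-alikes about, which are no part of the job. Of the things that look like the rack, the largest one is meant.

How it is judged (in metres and radians):
On the way:
1. the rack lies on the ramp between the guides, nose uphill, still well short of the stop (x of rack in the frame of ramp between 0.03 and 0.155 m and y of rack in the frame of ramp between -0.007 and 0.007 m and z of rack in the frame of ramp below 0.003 m and angle between the z axis of rack and the z axis of ramp, either way round below 0.03 rad), for 0.2 s.
At the end, for the whole second after the job is handed in: The rack lies flat on the ramp between the guides, in line with them, nose uphill and within 2 mm of both pads of the end stop, at rest. On the way it lay between the guides at the foot, at least 40 mm short of the stop (x of stop_c0 in the frame of rack between 0.076 and 0.082 m and x of stop_c1 in the frame of rack below 0.082 m and z of rack in the frame of ramp below 0.003 m and angle between the x axis of rack and the x axis of ramp, either way round below 0.05 rad and linear speed of rack below 0.01 m/s and y of rack in the frame of ramp between -0.007 and 0.007 m); the robot touches nothing.
It fails at once if the stop is rammed: more than 20 N on either of its pads (contact force between rack and stop_c0 above 20 N or contact force between rack and stop_c1 above 20 N).
It fails at once if the rack is tipped more than 30 degrees (angle between rack's own z axis and vertical above 0.52 rad).
It fails at once if a bystander is moved more than 20 mm (distance of any of beaker, jar, dropper from where it was at the start of the episode above 0.02 m).
It also fails if it takes over 59 s, if anything falls off the work surface, if the arm or the gripper's body presses on something with over 40 N, if the wrist force passes 120 N, or if a joint passes its speed limit or range.

## Working session

There is one attempt and no reset: what is moved stays moved. The work goes in short steps, Python scripts to look and compute and a shell command to move; the robot and the scene stay as the last step left them, time stands still between calls to the robot, and variables do not carry over. Pictures are saved under pics/ and viewed, at most 10 in all, crops included, and the job is handed in when it is done.

```bash
ls; mkdir -p pics; cat > h.py <<'E'
import numpy as np, cv2
from plant import env
def snap(name,tag):
    s=env.snapshot(name); np.savez('s_'+tag+'.npz',**s)
    cv2.imwrite(f'pics/{tag}.png',s['pixels'][:,:,::-1]); return s
def cloud(s):
    z=s['range_z'].astype(float);K=s['K'];T=s['T']
    v,u=np.mgrid[:480,:640]
    p=np.stack([(u-K[0,2])/K[0,0]*z,-(v-K[1,2])/K[1,1]*z,-z],-1)
    return p@T[:3,:3].T+T[:3,3]
E
python3 - <<'E'
from h import *
for n in('side','top'):
    s=snap(n,n+'0');print(s['K'],s['T'].round(3), {k:v for k,v in s.items() if k not in('pixels','range_z','K','T')})
s=env.get_state();print(s)
E
```

```text
pics
[[603.52045281   0.         314.5030151 ]
 [  0.         603.52045281 246.27061766]
 [  0.           0.           1.        ]] [[ 8.40000e-01  3.38000e-01 -4.25000e-01  1.29262e+02]
 [-5.43000e-01  5.00000e-01 -6.75000e-01 -8.49469e+02]
 [-1.60000e-02  7.97000e-01  6.04000e-01  7.69882e+02]
 [ 0.00000e+00  0.00000e+00  0.00000e+00  1.00000e+00]] {}
[[536.2509862    0.         322.62713346]
 [  0.         536.2509862  232.41688418]
 [  0.           0.           1.        ]] [[ 9.700000e-02  9.670000e-01 -2.370000e-01  3.276950e+02]
 [-9.950000e-01  9.500000e-02 -2.300000e-02 -1.268980e+02]
 [ 0.000000e+00  2.380000e-01  9.710000e-01  1.268684e+03]
 [ 0.000000e+00  0.000000e+00  0.000000e+00  1.000000e+00]] {}
{'time_s': 0.1, 'joints': array([-1.28056031,  0.43517078,  0.02496658,  1.57397685, -0.01160651,
        1.13401595, -0.07514701]), 'qvel': array([ 8.34305826e-04, -2.81102108e-03,  4.24587182e-04, -2.34561403e-03,
        1.90893202e-03, -4.38010928e-05, -2.33163719e-04]), 'joint_torque': array([ 3.36091332e-03, -6.71751094e+01,  1.02833144e+00, -3.16902351e+01,
        1.58498925e-02,  7.20536424e-03,  2.69148995e-05]), 'tool_pos': array([239.12797136, 576.96355803, 230.60482723]), 'orientation': array([[-9.23784071e-01,  3.82913572e-01, -4.31932776e-04],
       [ 3.82913796e-01,  9.23783079e-01, -1.35891171e-03],
       [-1.21333548e-04, -1.42073401e-03, -9.99998983e-01]]), 'contact_force': array([-0.88309999,  0.40091869,  0.40033961]), 'moment': array([ 0.00858774, -0.01425089, -0.01370594]), 'grasp_force': 0.0, 'width': 1.00367926701372}
```

View pics/top0.png

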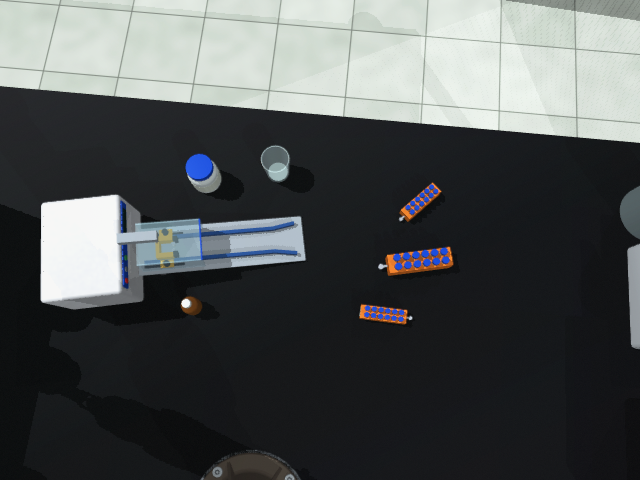

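View pics/side0.png

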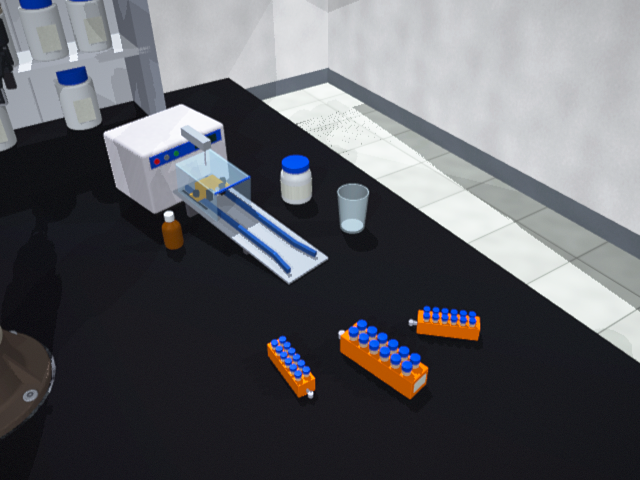

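The top view shows the large rack at about (420,261), with its pin to the left at (382,266). The ramp runs left from its low edge at (303,240) to the cabinet. The stop is near (166,245), under the guard that starts at x≈200. The side view agrees: big rack at (385,360), ramp foot at (310,268). The arm is out of both views.

```bash
cat > m.py <<'E'
from h import *
def load(t): return dict(np.load('s_'+t+'.npz'))
for t,box in(('top0',(370,240,465,285)),('side0',(330,312,435,402))):
    s=load(t);P=cloud(s);px=s['pixels'].astype(int);hsv=cv2.cvtColor(s['pixels'],cv2.COLOR_RGB2HSV)
    m=np.zeros((480,640),bool);x0,y0,x1,y1=box;m[y0:y1,x0:x1]=1
    org=m&(hsv[...,0]<22)&(hsv[...,1]>150)&(hsv[...,2]>80)
    blu=m&(hsv[...,0]>105)&(hsv[...,0]<130)&(hsv[...,1]>150)&(hsv[...,2]>60)
    for n,k in(('org',org),('blue',blu)):
        q=P[k];q=q[np.isfinite(q).all(1)];print(t,n,len(q),'z pct',np.percentile(q[:,2],[2,25,50,75,95,99]).round(1))
        q=q[(q[:,2]>30) if n=='org' else (q[:,2]>50)]
        r=cv2.minAreaRect(q[:,:2].astype(np.float32));print('  rect',np.round(r[0],1),np.round(r[1],1),round(r[2],2),'mean',q.mean(0).round(1))
    wht=m&(hsv[...,1]<60)&(hsv[...,2]>110)
    c,l,st,ce=cv2.connectedComponentsWithStats(wht.astype(np.uint8))
    for i in range(1,c):
        if st[i,4]>8: print('  white',ce[i].round(1),st[i,4],np.median(P[l==i],0).round(1))
    # ramp strips (blue) & plate
    m[:]=0
    if t=='top0': m[215:275,135:310]=1
    else: m[175:285,180:330]=1
    blu=m&(hsv[...,0]>100)&(hsv[...,0]<125)&(hsv[...,1]>150)&(hsv[...,2]>60)
    c,l,st,ce=cv2.connectedComponentsWithStats(blu.astype(np.uint8))
    for i in range(1,c):
        if st[i,4]>40:
            q=P[l==i];d=cv2.fitLine(q.astype(np.float32),cv2.DIST_HUBER,0,.01,.01).ravel()
            print('  strip',st[i],d.round(3),'y range',q[q[:,1].argmin()].round(1),q[q[:,1].argmax()].round(1))
    pl=m&(hsv[...,1]<60)&(hsv[...,2]>120)&(P[...,2]<70)&(P[...,2]>2)
    q=P[pl];n=q.mean(0);
    for _ in range(8):
        u,S,vt=np.linalg.svd(q-q.mean(0),full_matrices=False);nn=vt[2]*np.sign(vt[2][2]);d=(P[pl]-q.mean(0))@nn;q=P[pl][abs(d)<2.5]
    print('  plate n',nn.round(4),'slope',np.degrees(np.arccos(nn[2])).round(2),'c',q.mean(0).round(1),len(q),'yr',np.percentile(q[:,1],[0.5,99.5]).round(1))
    r=cv2.minAreaRect(q[:,:2].astype(np.float32));print('  rect',np.round(cv2.boxPoints(r),1).tolist())
    yel=m&(hsv[...,0]>15)&(hsv[...,0]<32)&(hsv[...,1]>70)&(hsv[...,2]>90)
    print('  yel',P[yel].min(0).round(1) if yel.any() else 0,np.median(P[yel],0).round(1),yel.sum())
E
python3 m.py
```

```text
top0 org 692 z pct [-1.1 33.6 38.2 40.1 43.2 44.8]
  rect [ 584.9 -329.4] [ 45.1 151.9] 13.09 mean [ 579.1 -323.    38.9]
top0 blue 474 z pct [ 3.3 55.6 57.3 58.8 61.1 63.6]
  rect [ 492.7 -233.6] [ 88.7 382.9] 44.07 mean [ 583.5 -328.4   62.6]
  white [381.5 265.9] 31 [ 565.6 -242.7   16.7]
  strip [199 218  98  42 695] [3.90000e-02 9.87000e-01 1.58000e-01 5.83053e+02 4.96320e+01 3.17010e+01] y range [ 327.7 -126.9 1268.7] [642.6 206.5  -2.7]
  plate n [ 0.0271 -0.1203  0.9924] slope 7.08 c [586.3  76.7  22.1] 2570 yr [-55.5 302.8]
  rect [[483.3999938964844, 316.79998779296875], [562.7000122070312, -62.099998474121094], [683.5999755859375, -36.79999923706055], [604.2999877929688, 342.1000061035156]]
  yel [502.8 220.7  70.4] [532.9 244.4 118.1] 249
side0 org 2236 z pct [ 0.1 13.  26.4 37.9 40.6 42. ]
  rect [ 383.6 -537.5] [802.2 147. ] 45.98 mean [ 571.6 -354.8   43.3]
side0 blue 1217 z pct [-1.8 53.4 56.3 57.8 59.3 60.3]
  rect [ 394.4 -586.7] [738.1 112.7] 53.42 mean [ 580.1 -337.1   58.4]
  white [412.1 322.1] 42 [ 686.2 -286.1   10.1]
  white [340.5 332.5] 28 [ 562.5 -242.2   17.5]
  white [362.9 343.7] 10 [ 560.3 -306.8   46.1]
  white [419.4 382.6] 78 [ 598.8 -405.6   22.9]
  strip [215 175 101  81 678] [-2.28000e-01  9.64000e-01  1.34000e-01  6.11189e+02  9.59390e+01
  3.41870e+01] y range [ 129.3 -849.5  769.9] [699.3 358.8  -4.1]
  strip [217 208  73  65 497] [-1.84000e-01  9.76000e-01  1.14000e-01  5.59026e+02  6.49570e+01
  3.11270e+01] y range [ 129.3 -849.5  769.9] [538.1 194.5  46.2]
  plate n [ 0.0229 -0.1192  0.9926] slope 6.97 c [585.2  76.1  21.2] 2885 yr [-60.4 276.9]
  rect [[484.6000061035156, 288.0], [560.9000244140625, -66.5], [811.2999877929688, -12.600000381469727], [734.9000244140625, 341.8999938964844]]
  yel [501.4 172.   57.1] [519.1 205.2 109.9] 323
```

```bash
python3 - <<'E'
from h import *
s=dict(np.load('s_top0.npz'));P=cloud(s)
a=cv2.resize(s['pixels'][200:290,110:310],None,fx=4,fy=4,interpolation=cv2.INTER_CUBIC)
s2=dict(np.load('s_side0.npz'));b=cv2.resize(s2['pixels'][140:290,160:340],None,fx=3,fy=3,interpolation=cv2.INTER_CUBIC)
cv2.imwrite('pics/crop1.png',a[:,:,::-1])
for v,u in((237,165),(245,165),(262,166),(240,175),(240,190),(240,215),(258,180),(240,300)):print((u,v),P[v,u].round(1))
E
```

```text
(165, 237) [564.3 245.2 118.6]
(165, 245) [546.4 242.  119.1]
(166, 262) [508.8 232.8 121.2]
(175, 240) [561.2 224.3 111.5]
(190, 240) [564.  190.6 113.9]
(215, 240) [585.6 153.2  36.4]
(180, 258) [521.7 205.9 114.5]
(300, 240) [612.2 -44.2   4.9]
```

View pics/crop1.png

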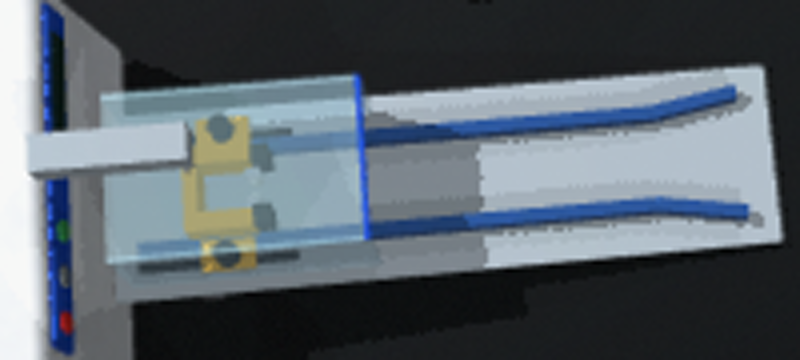

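The crop shows the stop's two black pads, with front edges at crop (273,156) and (275,217). It also shows the plate's low corners at crop (765,67) and (780,240), and the straight strips. Next I refine the poses and compute the tool moves.

```bash
cat > m2.py <<'E'
from h import *
L=lambda t:dict(np.load('s_'+t+'.npz'))
th=[]
for t,box in(('top0',(370,240,465,285)),('side0',(330,312,435,402))):
    s=L(t);P=cloud(s);hsv=cv2.cvtColor(s['pixels'],cv2.COLOR_RGB2HSV)
    m=np.zeros((480,640),bool);x0,y0,x1,y1=box;m[y0:y1,x0:x1]=1
    blu=m&(hsv[...,0]>105)&(hsv[...,0]<130)&(hsv[...,1]>120)&(hsv[...,2]>50)&(P[...,2]>52)&(P[...,2]<64)
    org=m&(hsv[...,0]<22)&(hsv[...,1]>150)&(P[...,2]>35)&(P[...,2]<46)
    # drop depth outliers far from the body
    for n,k in(('caps',blu),('org',org),('all',org|blu)):
        q=P[k][:,:2]; q=q[np.linalg.norm(q-np.median(q,0),axis=1)<84]
        r=cv2.minAreaRect(q.astype(np.float32)); d=np.linalg.svd(q-q.mean(0),full_matrices=False)[2][0]
        print(t,n,np.round(r[0],1),np.round(r[1],1),round(r[2],2),'pca',np.degrees(np.arctan2(d[1],d[0])).round(2)%180,'z',np.median(P[k][:,2]).round(1))
def ray(s,u,v):
    K,T=s['K'],s['T'];d=T[:3,:3]@np.array([(u-K[0,2])/K[0,0],-(v-K[1,2])/K[1,1],-1]);return T[:3,3],d
n=np.array([.025,-.1197,.9925]);n/=np.linalg.norm(n);c=np.array([585.8,76.4,21.6])
s=L('top0')
def hit(u,v,h):
    o,d=ray(s,u,v);return o+d*(((c+n*h-o)@n)/(d@n))
A=hit(110+765/4,200+67/4,0);B=hit(110+780/4,200+240/4,0);print('low corners',A.round(1),B.round(1),np.linalg.norm(A-B))
O=(A+B)/2;ux=np.array([-n[0],-n[1],0]);ux/=np.linalg.norm(ux);ux=ux-n*(ux@n);ux/=np.linalg.norm(ux);
uy=np.cross(n,ux)
print('O',O.round(1),'yaw',np.degrees(np.arctan2(ux[1],ux[0])),'edge yaw',np.degrees(np.arctan2(*(A-B)[[1,0]]))-90+180)
f=lambda p:np.array([(p-O)@ux,(p-O)@uy,(p-O)@n]).round(1)
X=lambda u,v,h:f(hit(110+u/4,200+v/4,h))
print('strips top centre (h12)',[X(*p,12) for p in((480,125),(365,137),(650,113),(470,220),(372,230),(655,203))])
print('pad fronts h34',X(273,145,34),X(273,168,34),X(276,205,34),X(275,228,34))
print('guard edge h75',X(358,75,75),X(368,240,75))
E
python3 m2.py
```

```text
top0 caps [ 585.2 -328.9] [ 37.6 125. ] 13.12 pca 103.18 z 57.4
top0 org [ 584.3 -326.6] [ 45.1 145.7] 13.09 pca 101.03 z 39.3
top0 all [ 584.8 -329.1] [ 45.1 150.8] 13.09 pca 102.8 z 44.5
side0 caps [ 582.1 -332.6] [ 39.3 127.1] 12.95 pca 102.85 z 56.9
side0 org [ 583.4 -342.1] [ 45.1 131.3] 13.52 pca 110.91 z 39.2
side0 all [ 581.6 -334.1] [ 45.3 147.7] 13.35 pca 104.87 z 54.3
low corners [670.4 -41.    5.3] [564.3 -61.4   5.5] 107.95622788486412
O [617.4 -51.2   5.4] yaw 101.79695784325459 edge yaw 100.91595407967772
strips top centre (h12) [array([172.5, -27.5,  12. ]), array([239.3, -25.4,  12. ]), array([ 72.1, -27.2,  12. ]), array([182. ,  29.2,  12. ]), array([238.3,  30.5,  12. ]), array([73.9, 27.9, 12. ])]
pad fronts h34 [289.2 -19.   34. ] [289.8  -5.5  34. ] [289.   16.3  34. ] [290.2  29.6  34. ]
guard edge h75 [236.1 -45.1  75. ] [235.7  49.5  75. ]
```

```bash
cat > m3.py <<'E'
exec(open('m2.py').read().split("s=L('top0')")[0].split('th=[]')[0]); 
n=np.array([.025,-.1197,.9925])
a=np.radians(102.3);n=np.array([-np.sin(np.radians(7))*np.cos(a),-np.sin(np.radians(7))*np.sin(a),np.cos(np.radians(7))])
ux=np.array([np.cos(np.radians(7))*np.cos(a),np.cos(np.radians(7))*np.sin(a),np.sin(np.radians(7))]);uy=np.cross(n,ux)
O=np.array([617.4,-51.2,6.])
for t in('top0','side0'):
    s=L(t);K,T=s['K'],s['T'];hsv=cv2.cvtColor(s['pixels'],cv2.COLOR_RGB2HSV)
    v,u=np.mgrid[:480,:640];d=np.stack([(u-K[0,2])/K[0,0],-(v-K[1,2])/K[1,1],-np.ones_like(u)],-1)@T[:3,:3].T;o=T[:3,3]
    def fr(h): 
        k=((O+n*h-o)@n)/(d@n);q=o+d*k[...,None]-O;return q@ux,q@uy
    X,Y=fr(12)
    b=(hsv[...,0]>100)&(hsv[...,0]<125)&(hsv[...,1]>120)
    for sg in(-1,1):
        k=b&(X>80)&(X<222)&(abs(Y-sg*28)<12)
        xs=X[k];ys=Y[k];bins=np.arange(80,222,6);c=[(i+3,(ys[(xs>=i)&(xs<i+6)].min()+ys[(xs>=i)&(xs<i+6)].max())/2,np.ptp(ys[(xs>=i)&(xs<i+6)])) for i in bins if((xs>=i)&(xs<i+6)).any()]
        c=np.array(c);p=np.polyfit(c[:,0],c[:,1],1);print(t,sg,'slope deg',np.degrees(p[0]).round(2),'y@100',np.polyval(p,100).round(1),'y@200',np.polyval(p,200).round(1),'w',np.median(c[:,2]).round(1))
    # low edge: plate brightness transition on h=0
    X,Y=fr(0)
    g=cv2.cvtColor(s['pixels'],cv2.COLOR_RGB2GRAY).astype(int)
    e=[]
    for yy in range(-45,46,6):
        k=(abs(Y-yy)<3)&(X>-25)&(X<25)&(g>90);e.append(X[k].min().round(1))
    print('  low edge x',e)
    e=[]
    for xx in range(30,200,12):
        k=(abs(X-xx)<3)&(abs(Y)<70)&(g>70)&(hsv[...,1]<70);e.append((Y[k].min().round(1),Y[k].max().round(1)))
    print('  side edges',*e)
E
python3 m3.py
```

```text
top0 -1 slope deg 0.14 y@100 -27.9 y@200 -27.7 w 7.7
top0 1 slope deg 0.03 y@100 27.8 y@200 27.9 w 7.6
  low edge x [np.float64(0.2), np.float64(0.7), np.float64(1.3), np.float64(2.1), np.float64(0.5), np.float64(0.7), np.float64(1.5), np.float64(0.2), np.float64(0.5), np.float64(1.0), np.float64(1.6), np.float64(2.4), np.float64(0.5), np.float64(1.3), np.float64(1.8), np.float64(0.2)]
  side edges (np.float64(-55.8), np.float64(54.1)) (np.float64(-56.8), np.float64(53.0)) (np.float64(-55.3), np.float64(54.3)) (np.float64(-56.3), np.float64(53.2)) (np.float64(-57.1), np.float64(54.5)) (np.float64(-55.8), np.float64(53.4)) (np.float64(-56.8), np.float64(54.5)) (np.float64(-55.3), np.float64(53.6)) (np.float64(-56.3), np.float64(54.7)) (np.float64(-57.1), np.float64(53.6)) (np.float64(-55.8), np.float64(54.6)) (np.float64(-56.7), np.float64(53.8)) (np.float64(-55.3), np.float64(52.7)) (np.float64(-56.2), np.float64(54.0)) (np.float64(-57.0), np.float64(52.9))
side0 -1 slope deg 0.15 y@100 -23.1 y@200 -22.8 w 12.4
side0 1 slope deg -0.08 y@100 33.0 y@200 32.8 w 12.5
  low edge x [np.flo
[... 164 characters left out ...]
64(-3.5), np.float64(-4.2), np.float64(-4.3), np.float64(-3.7), np.float64(-4.4), np.float64(-3.2), np.float64(-3.9)]
  side edges (np.float64(-54.1), np.float64(59.9)) (np.float64(-54.4), np.float64(60.2)) (np.float64(-54.6), np.float64(60.1)) (np.float64(-54.8), np.float64(60.4)) (np.float64(-55.1), np.float64(59.2)) (np.float64(-55.3), np.float64(59.5)) (np.float64(-55.5), np.float64(59.9)) (np.float64(-55.8), np.float64(60.2)) (np.float64(-55.4), np.float64(60.5)) (np.float64(-55.6), np.float64(60.4)) (np.float64(-55.2), np.float64(59.6)) (np.float64(-55.5), np.float64(59.9)) (np.float64(-55.7), np.float64(60.2)) (np.float64(-55.3), np.float64(58.9)) (np.float64(-55.6), np.float64(59.3))
```

```bash
cat >> h.py <<'E'
def to(x,y,z,yaw):
    s=env.get_state();R=s['orientation'];d=R.T@(np.array([x,y,z])-s['tool_pos'])
    cy=np.degrees(np.arctan2(R[1,0],R[0,0]));t=((cy-yaw+180)%360-180)/6
    print('t',round(s['time_s'],2),'pos',s['tool_pos'].round(1),'yaw',cy.round(2),'tilt',R[2].round(4),'F',s['contact_force'].round(1),'w',round(s['width'],3),'g',round(s['grasp_force'],1));print('d',d.round(1),'turn',round(t,3))
E
python3 -m creep '{"increments":[[-28,-30,0,0.4],[-83,-88,0,1.1],[-139,-147,0,1.9],[-194,-206,0,2.6],[-250,-265,0,3.4],[-305,-324,0,4.1],[-361,-383,0,4.9],[-416,-442,0,5.7],[-472,-501,0,6.4],[-527,-560,0,7.2],[-583,-619,0,8],[-640,-680,0,9]]}' 0
python3 -c "
from h import *
to(583.6,-330.7,90,103.0)"
```

```text
time_s: 1.6
tool_pos: [497.9, -105.5, 231.3]
orientation: [[-0.231, 0.973, 0.0], [0.973, 0.231, 0.0], [0.0, 0.0, -1.0]]
contact_force: [1.4, 0.6, -1.0]
width: 0.998
grasp_force: 0.0
t 1.6 pos [ 497.9 -105.5  231.3] yaw 103.35 tilt [ 2.e-04  3.e-04 -1.e+00] F [ 1.4  0.6 -1. ] w 0.998 g 0.0
d [-238.9   31.4  141.3] turn 0.058
```

```bash
python3 -m creep '{"increments":[[-60,8,0,0],[-110,15,0,0],[-160,21,20,0.05],[-210,28,60,0.05],[-239,31,100,0.05],[-239,31,110,0.05],[-239,31,110,0.05],[-239,31,110,0.05]]}'
python3 -c "
from h import *
to(583.6,-330.7,18,103.0)
s=snap('top','top1');snap('side','side1')
a=cv2.imread('pics/top1.png')[200:330,340:500];b=cv2.imread('pics/side1.png')[240:420,290:490]
c=np.zeros((520,800+0,3),np.uint8);a=cv2.resize(a,(400,325),interpolation=2);b=cv2.resize(b,(400,360),interpolation=2);c[:325,:400]=a;c[:360,400:]=b;cv2.imwrite('pics/c2.png',c)"
```

```text
time_s: 2.6
tool_pos: [584.3, -328.1, 122.7]
orientation: [[-0.23, 0.973, 0.002], [0.973, 0.23, -0.0], [-0.0, 0.002, -1.0]]
contact_force: [0.7, 0.1, 0.5]
width: 0.999
grasp_force: 0.0
t 2.6 pos [ 584.3 -328.1  122.7] yaw 103.27 tilt [-5.0e-04  1.8e-03 -1.0e+00] F [0.7 0.1 0.5] w 0.999 g 0.0
d [ -2.3  -1.5 104.7] turn 0.045
```

View pics/c2.png

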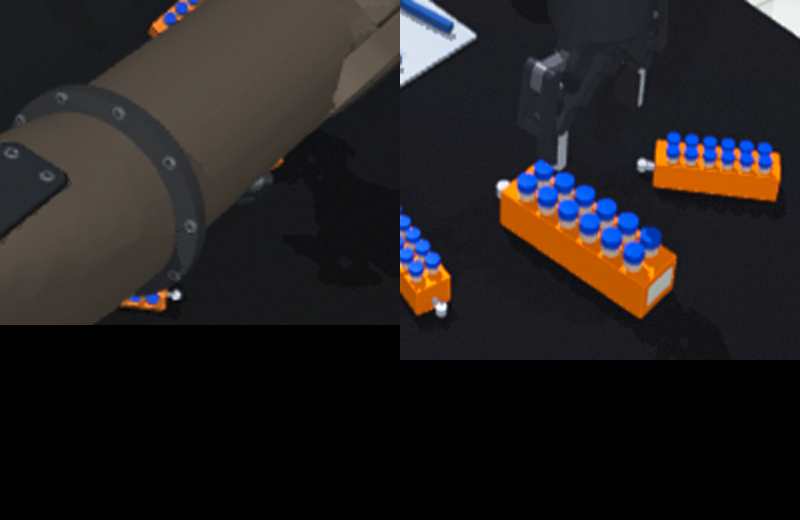

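The side view shows the open fingers astride the rack's middle, at crop (555,140) and (640,90). The top view is blocked by the arm. I'll descend and grip.

```bash
python3 -m creep '{"increments":[[-2.3,-1.5,25,0.03],[-2.3,-1.5,50,0.03],[-2.3,-1.5,75,0.03],[-2.3,-1.5,95,0.03],[-2.3,-1.5,108,0.03],[-2.3,-1.5,108,0.03],[-2.3,-1.5,108,0.03]]}'
python3 -c "
from h import *
to(583.6,-330.7,15,103.0)"
python3 -m creep '{"increments":[[0,0,0,0],[0,0,0,0],[0,0,0,0],[0,0,0,0],[0,0,0,0],[0,0,0,0],[0,0,0,0],[0,0,0,0]]}' 1
python3 -c "
from h import *
to(583.6,-330.7,15,103.0)"
```

```text
time_s: 3.58
tool_pos: [583.0, -332.0, 14.1]
orientation: [[-0.225, 0.974, 0.001], [0.974, 0.225, -0.001], [-0.001, 0.001, -1.0]]
contact_force: [-0.2, -0.2, 0.3]
width: 0.999
grasp_force: 0.0
t 3.58 pos [ 583.  -332.    14.1] yaw 103.0 tilt [-8.e-04  9.e-04 -1.e+00] F [-0.2 -0.2  0.3] w 0.999 g 0.0
d [ 1.1  0.9 -0.9] turn 0.001
time_s: 4.58
tool_pos: [583.2, -331.8, 14.1]
orientation: [[-0.225, 0.974, 0.001], [0.974, 0.225, -0.0], [-0.001, 0.001, -1.0]]
contact_force: [0.6, 1.5, 5.9]
width: 0.501
grasp_force: 63.0
t 4.58 pos [ 583.2 -331.8   14.1] yaw 103.02 tilt [-7.0e-04  1.3e-03 -1.0e+00] F [0.6 1.5 5.9] w 0.501 g 63.0
d [ 1.   0.6 -0.9] turn 0.003
```

```bash
python3 -m creep '{"increments":[[0,0,-10,0],[0,0,-30,0],[0,0,-55,0],[0,0,-60,0],[0,0,-60,0]]}'
cat >> h.py <<'E'
def rp(s,z,y=0,yaw=102.35):
    a=np.radians(102.35);p=np.array([616,-52.6])+(s-1)*np.array([np.cos(a),np.sin(a)])+y*np.array([-np.sin(a),np.cos(a)])
    print('-> ramp s',s,'y',y,'z',z,end=' ');to(p[0],p[1],z,yaw)
E
python3 -c "
from h import *
rp(-36,70);rp(-36,29);rp(114,46)"
```

```text
time_s: 5.2
tool_pos: [582.6, -331.5, 73.6]
orientation: [[-0.225, 0.974, 0.001], [0.974, 0.225, -0.0], [-0.0, 0.001, -1.0]]
contact_force: [-1.3, -0.1, -4.3]
width: 0.502
grasp_force: 62.0
-> ramp s -36 y 0 z 70 t 5.2 pos [ 582.6 -331.5   73.6] yaw 103.01 tilt [-1.e-04  5.e-04 -1.e+00] F [-1.3 -0.1 -4.3] w 0.502 g 62.0
d [227.2  94.9   3.6] turn 0.111
-> ramp s -36 y 0 z 29 t 5.2 pos [ 582.6 -331.5   73.6] yaw 103.01 tilt [-1.e-04  5.e-04 -1.e+00] F [-1.3 -0.1 -4.3] w 0.502 g 62.0
d [227.2  94.9  44.6] turn 0.111
-> ramp s 114 y 0 z 46 t 5.2 pos [ 582.6 -331.5   73.6] yaw 103.01 tilt [-1.e-04  5.e-04 -1.e+00] F [-1.3 -0.1 -4.3] w 0.502 g 62.0
d [377.2  96.7  27.6] turn 0.111
```

```bash
python3 -m creep '{"increments":[[25,10,0,0.1],[60,25,0,0.1],[95,40,0,0.1],[130,54,0,0.1],[165,69,0,0.1],[200,84,0,0.11],[220,92,3,0.11],[227,95,3.6,0.11],[227,95,3.6,0.11],[227,95,3.6,0.11],[227,95,3.6,0.11]]}'
python3 -c "
from h import *
rp(-36,29);rp(114,46)
snap('top','top2');snap('side','side2')
a=cv2.imread('pics/top2.png')[180:330,250:450];b=cv2.imread('pics/side2.png')[180:380,200:400]
c=np.zeros((400,800,3),np.uint8);c[:300,:400]=cv2.resize(a,(400,300),interpolation=2);c[:400,400:]=cv2.resize(b,(400,400),interpolation=2);cv2.imwrite('pics/c3.png',c)"
```

```text
time_s: 6.58
tool_pos: [623.8, -90.6, 69.9]
orientation: [[-0.212, 0.977, 0.0], [0.977, 0.212, -0.001], [-0.001, 0.0, -1.0]]
contact_force: [0.5, -0.1, -4.5]
width: 0.502
grasp_force: 61.9
-> ramp s -36 y 0 z 29 t 6.58 pos [623.8 -90.6  69.9] yaw 102.24 tilt [-6.e-04  1.e-04 -1.e+00] F [ 0.5 -0.1 -4.5] w 0.502 g 61.9
d [ 1.8  0.5 40.9] turn -0.019
-> ramp s 114 y 0 z 46 t 6.58 pos [623.8 -90.6  69.9] yaw 102.24 tilt [-6.e-04  1.e-04 -1.e+00] F [ 0.5 -0.1 -4.5] w 0.502 g 61.9
d [151.8   0.2  23.8] turn -0.019
```

View pics/c3.png

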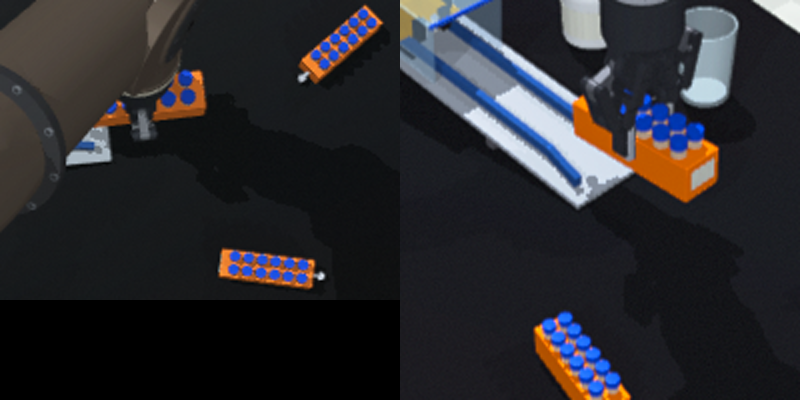

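The side view shows the rack held level over the ramp foot, with its tail at crop (700,175) and nose at (575,110). I'll check its lateral alignment numerically.

```bash
cat > m4.py <<'E'
from h import *
a=np.radians(102.35);ux=np.array([np.cos(a),np.sin(a)]);uy=np.array([-np.sin(a),np.cos(a)])
for t,O in(('side2',(616-1.4,-52.6-1.2)),('top2',(617.4,-51.2))):
    s=dict(np.load(f's_{t}.npz'));P=cloud(s);hsv=cv2.cvtColor(s['pixels'],cv2.COLOR_RGB2HSV)
    k=(hsv[...,0]<22)&(hsv[...,1]>150)&(P[...,2]>58)&(abs(P[...,1]+90)<120)&(abs(P[...,0]-620)<90)
    q=P[k];e=np.c_[(q[:,:2]-O)@ux,(q[:,:2]-O)@uy,q[:,2]]
    print(t,len(e),np.percentile(e[:,0],[1,99]).round(1),'y',np.percentile(e[:,1],[1,5,50,95,99]).round(1),'z',np.percentile(e[:,2],[1,99]).round(1))
    for lo in(-100,-80,-20,10):
        w=e[(e[:,0]>lo)&(e[:,0]<lo+20)]
        f=w[(w[:,2]<90)]
        if len(f)>5:print('  x',lo,'side-face y',np.median(f[:,1]).round(1),len(f), 'top y', np.percentile(w[w[:,2]>92][:,1],[3,97]).round(1) if (w[:,2]>92).sum()>5 else '')
E
python3 m4.py
```

```text
side2 1044 [-114.3   33.8] y [-20.  -14.   21.5  24.1  53.5] z [ 58.4 122. ]
  x -100 side-face y 22.3 114 top y [-19.7  23.6]
  x -80 side-face y 22.4 100 top y [14.2 24.1]
  x -20 side-face y 21.9 71 top y 
  x 10 side-face y 22.0 91 top y [13.  23.8]
top2 394 [-112.3    9.4] y [-18.1 -11.9  20.8  23.9  30.7] z [ 59.4 123.2]
  x -100 side-face y 23.2 28 top y [-16.2  23.1]
  x -80 side-face y 23.0 27 top y [-3. 24.]
  x -20 side-face y 23.2 25 top y [ 5.7 24.2]
```

```bash
python3 -m creep '{"increments":[[2,0.8,15,0],[2,0.8,30,0],[2,0.8,38,0],[2,0.8,40,0],[2,0.8,40,0],[12,0.8,39,0],[27,0.8,37,0],[42,0.8,35.5,0],[57,0.8,34,0],[72,0.8,32,0],[77,0.8,31.5,0],[77,0.8,31.5,0]]}'
python3 -c "
from h import *
rp(114,46,-.4)"
```

```text
time_s: 8.18
tool_pos: [608.3, -13.3, 38.3]
orientation: [[-0.214, 0.977, 0.0], [0.977, 0.214, -0.0], [-0.0, 0.0, -1.0]]
contact_force: [0.2, -0.5, -4.1]
width: 0.499
grasp_force: 61.9
-> ramp s 114 y -0.4 z 46 t 8.18 pos [608.3 -13.3  38.3] yaw 102.38 tilt [-1.e-04  2.e-04 -1.e+00] F [ 0.2 -0.5 -4.1] w 0.499 g 61.9
d [72.9 -0.5 -7.7] turn 0.006
```

```bash
python3 -m creep '{"increments":[[12,0,-1.3,0],[27,0,-3,0],[42,0,-4.6,0],[57,0,-6,0],[70,0,-7.5,0],[72,0,-7.7,0],[72,0,-7.7,0],[72,0,-7.7,0]]}'
python3 -m creep '{"increments":[[0,0,1,0],[0,0,2,0],[0,0,3,0],[0,0,4,0],[0,0,4,0],[0,0,4,0]]}'
python3 -m creep '{"increments":[[0,0,1,0],[0,0,2,0],[0,0,3,0],[0,0,4,0],[0,0,4,0],[0,0,4,0]]}'
```

```text
time_s: 9.18
tool_pos: [593.0, 55.8, 45.9]
orientation: [[-0.213, 0.977, 0.0], [0.977, 0.213, -0.0], [-0.001, 0.0, -1.0]]
contact_force: [-0.3, 0.3, -4.1]
width: 0.508
grasp_force: 61.9
time_s: 9.93
tool_pos: [593.0, 56.4, 42.2]
orientation: [[-0.214, 0.977, 0.0], [0.977, 0.214, -0.0], [-0.0, 0.0, -1.0]]
contact_force: [-2.5, -2.4, 4.6]
width: 0.506
grasp_force: 62.7
time_s: 10.68
tool_pos: [593.5, 55.1, 38.5]
orientation: [[-0.213, 0.977, 0.001], [0.977, 0.213, -0.001], [-0.002, 0.001, -1.0]]
contact_force: [-1.3, -5.8, 5.9]
width: 0.503
grasp_force: 63.5
```

```bash
python3 -m creep '{"increments":[[0,0,1,0],[0,0,2,0],[0,0,3,0],[0,0,3,0],[0,0,3,0]]}'
python3 -m creep '{"increments":[[0,0,0.5,0],[0,0,1,0],[0,0,1.5,0],[0,0,1.5,0]]}'
```

```text
time_s: 11.3
tool_pos: [593.9, 54.4, 35.7]
orientation: [[-0.212, 0.977, 0.002], [0.977, 0.212, -0.002], [-0.002, 0.002, -1.0]]
contact_force: [-0.6, -8.2, 6.6]
width: 0.508
grasp_force: 63.7
time_s: 11.8
tool_pos: [594.1, 54.1, 34.3]
orientation: [[-0.212, 0.977, 0.003], [0.977, 0.212, -0.002], [-0.003, 0.002, -1.0]]
contact_force: [-0.6, -8.6, 7.1]
width: 0.504
grasp_force: 63.8
```

```bash
python3 -m creep '{"increments":[[0,0,0,0],[0,0,0,0],[0,0,0,0],[0,0,0,0],[0,0,-2,0],[0,0,-10,0],[0,0,-30,0],[0,0,-55,0],[-30,0,-75,0],[-80,0,-75,0],[-130,0,-75,0],[-130,0,-75,0]]}' 0
python3 -m creep '{"increments":[[0,0,0,0],[0,0,0,0],[0,0,0,0],[0,0,0,0],[0,0,0,0],[0,0,0,0]]}' 1
python3 -c "
from h import *
rp(10,40)
snap('top','top3');snap('side','side3')
a=cv2.imread('pics/top3.png')[180:300,100:360];b=cv2.imread('pics/side3.png')[150:330,150:350]
c=np.zeros((540,800,3),np.uint8);c[:185,:400]=cv2.resize(a,(400,185),interpolation=2);c[:360,400:]=cv2.resize(b,(400,360),interpolation=2);cv2.imwrite('pics/c4.png',c)"
```

```text
time_s: 13.3
tool_pos: [621.0, -76.3, 109.7]
orientation: [[-0.207, 0.978, 0.002], [0.978, 0.207, -0.003], [-0.003, 0.001, -1.0]]
contact_force: [-0.4, 0.5, 0.2]
width: 1.001
grasp_force: 0.0
time_s: 14.05
tool_pos: [620.7, -70.2, 108.4]
orientation: [[-0.214, 0.977, -0.0], [0.977, 0.214, 0.0], [0.0, -0.0, -1.0]]
contact_force: [0.4, -0.2, -0.5]
width: -0.001
grasp_force: 0.0
-> ramp s 10 y 0 z 40 t 14.05 pos [620.7 -70.2 108.4] yaw 102.35 tilt [ 0. -0. -1.] F [ 0.4 -0.2 -0.5] w -0.001 g 0.0
d [27.2 -0.8 68.4] turn 0.001
```

View pics/c4.png

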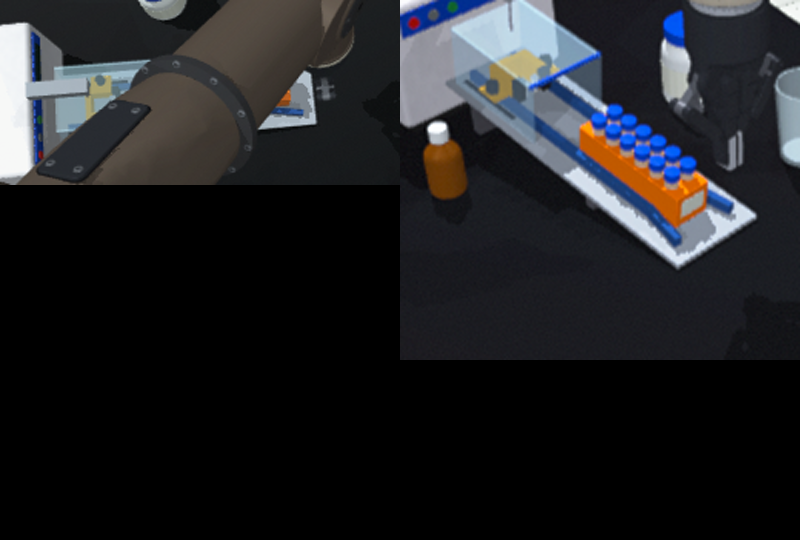

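The side view shows the rack seated in the lane, tail label at crop (692,205), nose well short of the guard, bystanders untouched. The tail face leans back, so a vertical finger would push on its top edge and could lift the tail. I'll grip the tail end by its sides instead and slide it up along the slope. First I measure where it sits.

```bash
cat > m5.py <<'E'
from h import *
import sys
a=np.radians(102.35);t7=np.radians(7)
ux=np.array([np.cos(t7)*np.cos(a),np.cos(t7)*np.sin(a),np.sin(t7)]);uy=np.array([-np.sin(a),np.cos(a),0]);n=np.cross(ux,uy)
O=np.array([614.8,-53.6,6])
t=sys.argv[1]
s=dict(np.load(f's_{t}.npz'));P=cloud(s);hsv=cv2.cvtColor(s['pixels'],cv2.COLOR_RGB2HSV)
f=(P-O)@np.c_[ux,uy,n]
m=(f[...,0]>0)&(f[...,0]<330)&(abs(f[...,1])<40)&(f[...,2]>-4)&(f[...,2]<66)
org=m&(hsv[...,0]<16)&(hsv[...,1]>170);blu=m&(hsv[...,0]>105)&(hsv[...,0]<130)&(hsv[...,1]>120)&(f[...,2]>48)
wht=m&(hsv[...,1]<60)&(hsv[...,2]>110)&(f[...,2]>10)&(f[...,2]<36)
for k,q in(('org',f[org]),('caps',f[blu]),('white',f[wht])):
    if len(q):print(k,len(q),'x',np.percentile(q[:,0],[1,50,99]).round(1),'y',np.percentile(q[:,1],[2,50,98]).round(1),'z',np.percentile(q[:,2],[2,50,98]).round(1))
q=f[blu]
if len(q)>20:print('caps rect',cv2.minAreaRect(q[:,:2].astype(np.float32)))
q=f[org&(f[...,2]>5)&(f[...,2]<35)&(f[...,1]>15)];print('side face yaw',np.degrees(np.polyfit(q[:,0],q[:,1],1)[0]).round(2),'y',np.median(q[:,1]).round(1))
q=q[q[:,2]>8]
E
python3 m5.py side3
python3 -c "
from h import *
rp(62,110);rp(62,29)"
```

```text
org 838 x [ 37.4  88.3 184.8] y [-16.3  19.8  23.2] z [ 5.4 30.1 40.9]
caps 660 x [ 50.7 107.8 174.1] y [-17.9   1.4  17.9] z [49.4 56.  59.9]
white 68 x [35.4 38.7 40.3] y [-14.2   0.6  11.8] z [11.6 21.3 31.5]
caps rect ((113.08413696289062, -0.19254684448242188), (127.49992370605469, 41.358497619628906), 0.5307717323303223)
side face yaw 0.2 y 20.6
-> ramp s 62 y 0 z 110 t 14.15 pos [620.7 -70.3 108.4] yaw 102.34 tilt [-0. -0. -1.] F [-0.7  0.4 -0.2] w -0.002 g 0.0
d [79.3 -0.8 -1.6] turn -0.001
-> ramp s 62 y 0 z 29 t 14.15 pos [620.7 -70.3 108.4] yaw 102.34 tilt [-0. -0. -1.] F [-0.7  0.4 -0.2] w -0.002 g 0.0
d [79.3 -0.8 79.4] turn -0.001
```

```bash
python3 -m creep '{"increments":[[10,-0.4,-2,0],[30,-0.4,-2,0],[55,-0.4,-2,0],[75,-0.4,-2,0],[79,-0.4,10,0],[79,-0.4,30,0],[79,-0.4,50,0],[79,-0.4,68,0],[79,-0.4,78,0],[79,-0.4,79,0],[79,-0.4,79,0],[79,-0.4,79,0]]}' 0
python3 -m creep '{"increments":[[0,0,0,0],[0,0,0,0],[0,0,0,0],[0,0,0,0],[0,0,0,0],[0,0,0,0]]}' 1
python3 -c "
from h import *
rp(62,29)"
```

```text
time_s: 15.65
tool_pos: [603.9, 6.8, 30.1]
orientation: [[-0.214, 0.977, 0.001], [0.977, 0.214, 0.0], [-0.0, 0.001, -1.0]]
contact_force: [-0.1, 0.4, -0.3]
width: 1.002
grasp_force: 0.0
time_s: 16.4
tool_pos: [603.8, 6.8, 29.9]
orientation: [[-0.214, 0.977, 0.001], [0.977, 0.214, 0.0], [0.0, 0.001, -1.0]]
contact_force: [-1.3, 1.0, 6.9]
width: 0.502
grasp_force: 62.4
-> ramp s 62 y 0 z 29 t 16.4 pos [603.8   6.8  29.9] yaw 102.35 tilt [ 0.e+00  9.e-04 -1.e+00] F [-1.3  1.   6.9] w 0.502 g 62.4
d [ 0.4 -0.8  0.9] turn -0.0
```

```bash
python3 -m creep '{"increments":[[4,0,-0.5,0],[9,0,-1.1,0],[14,0,-1.7,0],[19,0,-2.3,0],[24,0,-2.9,0],[29,0,-3.6,0],[34,0,-4.2,0],[39,0,-4.8,0],[40,0,-4.9,0],[40,0,-4.9,0]]}'
python3 -m creep '{"increments":[[4,0,-0.5,0],[9,0,-1.1,0],[14,0,-1.7,0],[19,0,-2.3,0],[24,0,-2.9,0],[29,0,-3.6,0],[34,0,-4.2,0],[36,0,-4.4,0],[36,0,-4.4,0],[36,0,-4.4,0]]}'
python3 -c "
from h import *
rp(162,29);snap('side','side4')"
python3 m5.py side4
```

```text
time_s: 17.65
tool_pos: [595.4, 44.9, 34.7]
orientation: [[-0.213, 0.977, 0.001], [0.977, 0.213, -0.001], [-0.001, 0.001, -1.0]]
contact_force: [0.8, -4.4, 4.9]
width: 0.5
grasp_force: 62.3
time_s: 18.9
tool_pos: [587.7, 80.1, 39.1]
orientation: [[-0.213, 0.977, 0.001], [0.977, 0.213, -0.001], [-0.001, 0.001, -1.0]]
contact_force: [0.8, -3.9, 4.0]
width: 0.501
grasp_force: 62.5
-> ramp s 162 y 0 z 29 t 18.9 pos [587.7  80.1  39.1] yaw 102.3 tilt [-1.1e-03  9.0e-04 -1.0e+00] F [ 0.8 -3.9  4. ] w 0.501 g 62.5
d [25.3 -0.8 10.1] turn -0.008
org 526 x [112.6 172.2 260.8] y [-19.8  19.7  23.6] z [ 5.4 28.8 41.6]
caps 283 x [125.7 152.3 249.2] y [-21.   -3.8  20. ] z [49.3 55.9 60.3]
white 96 x [110.7 114.4 133.2] y [-16.4   5.   28. ] z [12.2 23.5 35.3]
caps rect ((187.1849365234375, -2.154031753540039), (45.459388732910156, 125.69011688232422), 88.36834716796875)
side face yaw 0.1 y 20.8
```

```bash
python3 -m creep '{"increments":[[1,0,-0.1,0],[2,0,-0.25,0],[3,0,-0.35,0],[4,0,-0.5,0],[5,0,-0.6,0],[6,0,-0.75,0],[7,0,-0.85,0],[8,0,-1,0],[8,0,-1,0]]}'
python3 -m creep '{"increments":[[0.7,0,-0.1,0],[1.4,0,-0.2,0],[2.1,0,-0.3,0],[2.8,0,-0.35,0],[3.5,0,-0.45,0],[4,0,-0.5,0],[4,0,-0.5,0]]}' | grep -E 'pos|force'
python3 -m creep '{"increments":[[0.7,0,-0.1,0],[1.4,0,-0.2,0],[2.1,0,-0.3,0],[2.5,0,-0.3,0],[2.5,0,-0.3,0]]}' | grep -E 'pos|force'
```

```text
time_s: 20.08
tool_pos: [586.0, 87.6, 40.1]
orientation: [[-0.213, 0.977, 0.001], [0.977, 0.213, -0.001], [-0.001, 0.001, -1.0]]
contact_force: [1.4, -5.9, 4.2]
width: 0.502
grasp_force: 62.4
tool_pos: [585.1, 91.4, 40.5]
contact_force: [1.2, -5.5, 4.7]
grasp_force: 62.3
tool_pos: [584.6, 93.8, 40.8]
contact_force: [0.8, -6.4, 4.9]
grasp_force: 62.4
```

```bash
C='python3 -m creep'
python3 -m creep '{"increments":[[0.5,0,-0.05,0],[1,0,-0.1,0],[1.5,0,-0.2,0],[1.5,0,-0.2,0]]}' | grep -E 'pos|contact'
python3 -m creep '{"increments":[[0.5,0,-0.05,0],[1,0,-0.1,0],[1.5,0,-0.2,0],[1.5,0,-0.2,0]]}' | grep -E 'pos|contact'
python3 -m creep '{"increments":[[0.5,0,-0.05,0],[1,0,-0.1,0],[1.5,0,-0.2,0],[1.5,0,-0.2,0]]}' | grep -E 'pos|contact'
python3 -m creep '{"increments":[[0.5,0,-0.05,0],[1,0,-0.1,0],[1.5,0,-0.2,0],[1.5,0,-0.2,0]]}' | grep -E 'pos|contact'
```

```text
tool_pos: [584.3, 95.3, 41.0]
contact_force: [0.8, -6.7, 3.8]
tool_pos: [584.1, 96.6, 41.2]
contact_force: [2.2, -6.1, 2.5]
tool_pos: [583.9, 97.9, 41.4]
contact_force: [2.7, -6.9, 1.5]
tool_pos: [583.4, 99.4, 41.6]
contact_force: [2.2, -6.9, 2.7]
```

```bash
python3 -m creep '{"increments":[[0.5,0,-0.05,0],[1,0,-0.1,0],[1,0,-0.1,0]]}' | grep -E 'pos|contact'
python3 -m creep '{"increments":[[0.5,0,-0.05,0],[1,0,-0.15,0],[1,0,-0.15,0]]}' | grep -E 'pos|contact'
python3 -m creep '{"increments":[[0.5,0,-0.05,0],[1,0,-0.1,0],[1,0,-0.1,0]]}' | grep -E 'pos|contact'
python3 -c "
from h import *
rp(162,29);snap('side','side5')
b=cv2.imread('pics/side5.png')[130:290,150:350]
cv2.imwrite('pics/c5.png',cv2.resize(b,(750,600),interpolation=2))"
python3 m5.py side5
```

```text
tool_pos: [583.2, 100.5, 41.7]
contact_force: [0.7, -6.5, 2.8]
tool_pos: [583.0, 101.6, 41.8]
contact_force: [2.4, -6.3, 2.8]
tool_pos: [582.8, 102.7, 41.9]
contact_force: [1.9, -6.9, 3.4]
-> ramp s 162 y 0 z 29 t 24.7 pos [582.8 102.7  41.9] yaw 102.27 tilt [-0.0016  0.001  -1.    ] F [ 1.9 -6.9  3.4] w 0.502 g 62.2
d [ 2.2 -0.8 12.9] turn -0.013
org 422 x [135.7 150.9 262.1] y [-18.7  19.4  23.2] z [ 4.7 29.1 41.5]
caps 173 x [147.6 160.9 248.1] y [-22.3  -5.8  18.7] z [49.1 55.7 59.5]
white 87 x [134.4 137.8 155.8] y [-13.3   3.2  28. ] z [12.1 22.8 34.4]
caps rect ((197.46519470214844, 3.06512451171875), (102.45538330078125, 44.16136932373047), 8.377334594726562)
side face yaw 0.53 y 20.9
```

View pics/c5.png

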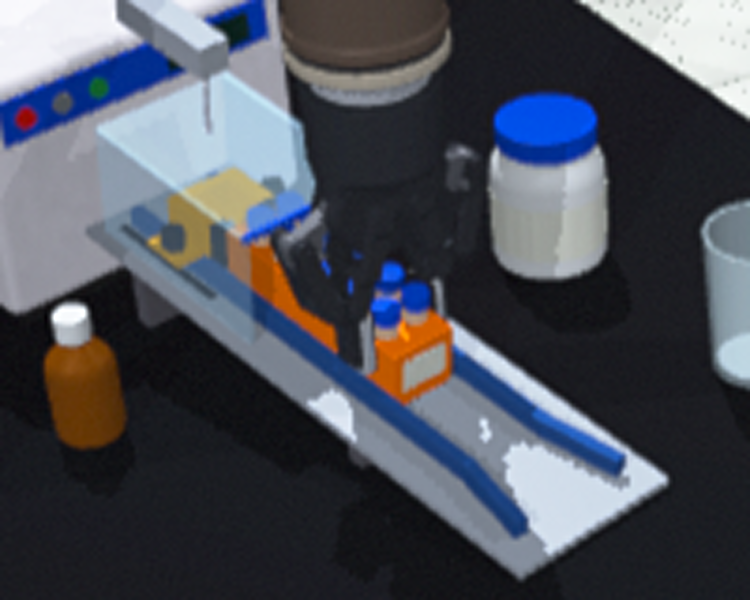

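The crop shows the rack's nose at about (235,245), just short of the black pad at (215,240). The gripper is clear of the guard edge. I'll carry on in half-millimetre steps.

```bash
python3 -m creep '{"increments":[[0.5,0,-0.05,0],[0.5,0,-0.05,0]]}' | grep -E 'pos|contact'
python3 -m creep '{"increments":[[0.5,0,-0.05,0],[0.5,0,-0.05,0]]}' | grep -E 'pos|contact'
python3 -m creep '{"increments":[[0.5,0,-0.1,0],[0.5,0,-0.1,0]]}' | grep -E 'pos|contact'
python3 -m creep '{"increments":[[0.5,0,-0.05,0],[0.5,0,-0.05,0]]}' | grep -E 'pos|contact'
```

```text
tool_pos: [582.7, 103.3, 42.0]
contact_force: [1.7, -6.1, 3.3]
tool_pos: [582.5, 103.8, 42.1]
contact_force: [2.1, -5.5, 3.5]
tool_pos: [582.4, 104.5, 42.2]
contact_force: [2.3, -4.9, 3.4]
tool_pos: [582.3, 105.0, 42.2]
contact_force: [0.7, -4.6, 3.3]
```

```bash
python3 -m creep '{"increments":[[0.5,0,-0.05,0],[1,0,-0.1,0],[1,0,-0.1,0]]}' | grep -E 'pos|contact'
python3 -m creep '{"increments":[[0.5,0,-0.05,0],[0.5,0,-0.05,0]]}' | grep -E 'pos|contact'
python3 -m creep '{"increments":[[0.4,0,-0.05,0],[0.4,0,-0.05,0]]}' | grep -E 'pos|contact'
python3 -m creep '{"increments":[[0.4,0,-0.05,0],[0.4,0,-0.05,0]]}' | grep -E 'pos|contact'
```

```text
tool_pos: [582.1, 106.1, 42.4]
contact_force: [1.3, -4.5, 4.6]
tool_pos: [582.0, 106.6, 42.4]
contact_force: [2.3, -5.1, 4.7]
tool_pos: [581.9, 107.0, 42.5]
contact_force: [1.1, -5.6, 4.9]
tool_pos: [581.8, 107.5, 42.5]
contact_force: [1.5, -4.9, 4.8]
```

```bash
python3 -m creep '{"increments":[[0.4,0,-0.05,0],[0.4,0,-0.05,0]]}' | grep -E 'pos|contact'
python3 -m creep '{"increments":[[0.3,0,-0.04,0],[0.3,0,-0.04,0]]}' | grep -E 'pos|contact'
python3 -m creep '{"increments":[[0.3,0,-0.04,0],[0.3,0,-0.04,0]]}' | grep -E 'pos|contact'
python3 -m creep '{"increments":[[0.3,0,-0.04,0],[0.3,0,-0.04,0]]}' | grep -E 'pos|contact'
```

```text
tool_pos: [581.8, 107.5, 42.5]
contact_force: [2.3, -6.0, 3.8]
tool_pos: [581.8, 107.5, 42.6]
contact_force: [2.7, -6.0, 2.7]
tool_pos: [581.8, 107.5, 42.6]
contact_force: [2.6, -7.1, 2.9]
tool_pos: [581.8, 107.5, 42.6]
contact_force: [3.2, -8.2, 2.0]
```

The TCP has stalled at y=107.5 while the force rises gently, so the nose is on the stop. A little more to seat it squarely.

```bash
python3 -m creep '{"increments":[[0.4,0,-0.04,0],[0.4,0,-0.04,0]]}' | grep -E 'pos|contact'
python3 -m creep '{"increments":[[0.4,0,-0.04,0],[0.4,0,-0.04,0]]}' | grep -E 'pos|contact'
python3 -m creep '{"increments":[[0.4,0,-0.04,0],[0.4,0,-0.04,0]]}'
```

```text
tool_pos: [581.8, 107.5, 42.6]
contact_force: [3.6, -8.7, 0.5]
tool_pos: [581.8, 107.5, 42.6]
contact_force: [4.2, -10.5, -0.1]
time_s: 28.62
tool_pos: [581.7, 107.5, 42.6]
orientation: [[-0.212, 0.977, 0.002], [0.977, 0.212, -0.003], [-0.004, 0.001, -1.0]]
contact_force: [3.8, -10.2, -0.3]
width: 0.501
grasp_force: 61.8
```

```bash
python3 -m creep '{"increments":[[0,0,0,0],[0,0,0,0],[0,0,0,0],[0,0,0,0],[0,0,0,0],[-2,0,-4,0],[-4,0,-20,0],[-10,0,-50,0],[-30,0,-80,0],[-80,0,-100,0],[-140,0,-100,0],[-200,0,-100,0]]}' 0 | grep -E 'pos|time'
python3 -m creep '{"increments":[[-40,0,0,0],[-90,0,0,0],[-140,0,0,0],[-140,0,0,0]]}' | grep -E 'pos|contact'
python3 -c "
from h import *
snap('side','side6');snap('top','top6')
b=cv2.imread('pics/side6.png')[130:290,150:350];a=cv2.imread('pics/top6.png')[200:290,110:310]
c=np.zeros((600,800,3),np.uint8);c[:240,:533]=cv2.resize(a,(533,240),interpolation=2);c[240:,:450]=cv2.resize(b,(450,360),interpolation=2);cv2.imwrite('pics/c6.png',c)"
python3 m5.py side6;python3 m5.py top6
```

```text
time_s: 30.12
tool_pos: [624.2, -86.5, 144.3]
tool_pos: [652.4, -228.1, 144.1]
contact_force: [-0.8, -0.2, -0.8]
org 644 x [140.9 181.8 262.3] y [-17.7  20.1  23.4] z [ 5.3 31.4 41.2]
caps 484 x [154.5 201.4 249.7] y [-18.2  -0.3  18.4] z [49.2 55.7 59.7]
white 76 x [139.4 142.4 144.8] y [-14.8  -0.4  15.2] z [11.2 21.1 30. ]
caps rect ((204.87338256835938, 0.26244354248046875), (102.81039428710938, 41.5167350769043), 1.1742513179779053)
side face yaw 0.16 y 21.2
org 299 x [146.6 198.5 237.3] y [-22.8   6.2  19.8] z [13.9 38.9 44.7]
caps 329 x [159.2 203.8 237.7] y [-19.7  -5.8  15.4] z [52.5 57.7 61.9]
white 2 x [144.4 144.5 144.6] y [-15.5 -13.8 -12. ] z [30.2 32.7 35.1]
caps rect ((198.03189086914062, -2.7354564666748047), (38.41181182861328, 80.54450225830078), 89.16860961914062)
side face yaw -0.24 y 19.0
```

View pics/c6.png

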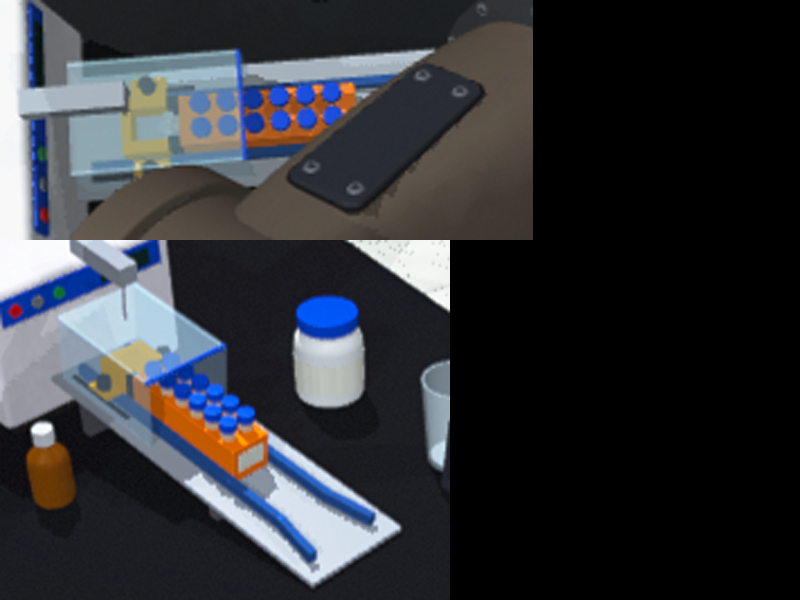

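Both views show the rack flat in the lane, in line with it, its nose against the pads (top crop x≈180) and the bystanders in place. The stall point also matches 5 mm past the roller release. I'm handing it in.

```bash
python3 -c "
from plant import env
print(env.sign_off())"
```

```text
the job is handed in; nothing more can be done
None
```

The rack is in the bench sampler, pushed through the roller catch until its nose met the stop pads, with the wrist force staying under about 12 N; the job is handed in, but the hand-in returned no verdict.

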